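# Fit the last setter paver and wind the carriage into the kiln bay

### The arm

A 6-joint arm with a two-finger parallel gripper is mounted at the origin on the work surface. World frame = base frame: x ahead of the robot, y to its left, z up, the work surface at z = 0. Lengths are in mm, angles in degrees, forces in N, time in s.
With the tool pointing down it reaches from about 350 to 850 mm from the base axis. Payload 8.1 kg.
Tool frame: the origin (TCP) lies at the very end of the fingers, on their centre line; the grasp point (between the pads) lies r.tcp_to_grasp behind it (r.tcp_to_grasp is the distance from the TCP to the grasp point, in mm); z points along the fingers, y is the line along which they close (so a half turn about z gives the same grasp; the last joint's range is limited). The gripper opens to 85 mm and grips with 20 to 120 N. Pads are 22 mm wide; open, the fingers measure 114 mm over their backs; the gripper's body (76 mm by 85 mm) begins 54 mm behind the grasp point. The pads swing forward as they close: fully open they stand 13 mm farther back than shut.
Start: joints at [-69.523, 7.471, 85.268, -0, 87.261, -4.893], TCP at [257.102, -542.129, 231.292] pointing down, gripper open.
Joint ranges: [-169.43, 169.43], [-51.17, 129.36], [1.28, 143.12], [-76.62, 256.62], [0, 156.53], [-152.29, 152.29]. Speed limits (degrees/s): [136.94, 136.94, 159.86, 180, 180, 180].

### API

Orientations are given as [roll, pitch, yaw] about the fixed x, y, z axes, in that order (R = Rz(yaw) Ry(pitch) Rx(roll)).
In Python, from bench import r gives the robot as it stands.
- The arm moves only by the shell command python3 -m handwheel 'ROWS' [OPENING] [FORCE]. ROWS is JSON, a list of rows, each a list of 4 numbers: the shift along the tool's x, y, z in m, then the turn about the tool's z in degrees. A call has 1 to 10 rows; each row shifts and turns the commanded pose from where the row before left it, along the tool's axes as they then stand; what a row does not reach is not made up. A row lasts 1/10 s, in which the tool goes at most 50 mm and 8.59 degrees, less where a joint would pass 70% of its speed; a pose out of reach is approached as far as the arm can. A call is refused whole if a number of a shift passes 0.05 or a number of a turn 8.59, either way. A call with a gripper value outside its range is refused whole. OPENING is the finger opening in m, from 0 to 0.0854, set as the call begins (- or left out, the last holds). The fingers move at their own pace and stop on an object; FORCE is the grip in N (left out, the last holds). Time passes only in rows, so rows that do not move let the fingers close. It gives the time, the measured TCP pose, the force, the opening and the grip force at its end, in the units of the state.
- r.sense(): the state, without advancing time (a new reading comes with each control period).
- r.snapshot(name): name is "side" or "top"; returns the picture (480x640x3 uint8, red, green, blue); there is no depth.
- r.camera_params(name): a dict with "fx", "fy", "cx", "cy" (pixels), "D" ([k1, k2, p1, p2, k3] as OpenCV has them; the pictures are not rectified), "R" (3x3) and "t" (3): a world point X has camera coordinates R X + t. Camera axes: x right, y down, z forward; pixel columns grow to the right and rows downward; lengths in mm; the calibration is good to about 2 mm. A picture is of the moment at which its call begins. camera_params takes no time and is no camera call.
- r.hand_in(): hands the job in; it is judged then, once.
The state is a dict: "time": time; "joint_pos": joint angles; "qd": joint speeds; "joint_efforts": joint torques, N m; "tool_pos": TCP position; "tcp_rot": TCP orientation; "ft_force": force on the tool from outside, world axes, zero at the start; "wrist_torque": the same for the moment, N m; "finger_gap": finger opening in mm; "grip_force": force on a finger pad.
Only numpy, scipy, OpenCV 4.12 (cv2) and the standard library are available. Lean on these libraries where they do the work, as an engineer would, in place of code of your own. Each camera call takes 0.05 s, during which the arm holds its last target. There are 200 camera calls.

### The job

First fit the loose T-shaped paver flush into the matching gap in the carriage's paving, turning it the right way round, and let go of it. Then wind the carriage fully home under the kiln shelf by turning the four-spoked capstan clockwise (seen from above), pushing one spoke after another; do not shove the carriage itself, keep the paver flush, and do not knock over or push away the pots and other loose things.

Things in the scene. Friction and masses are not known exactly. Their poses are not given: they have to be found in the camera images.
- paver: loose terracotta T-shaped paver, 12 mm thick, 0.35 kg. Origin on its underside near the centre of mass. Plain T: bar along y, 103 mm long (y -51.5 to 51.5), x -6.5 to 24.5; stem towards -x, 31 mm wide (y -15.5 to 15.5), reaching x -42.5. On top stands a grip lug centred on the origin, 24 mm in x, 64 mm in y, from z 12 to 46 mm. z is up; it starts flat on the table.
- pocket (a point): floor of the T-shaped gap in the carriage's pale paving, at the place where the paver's origin belongs, with the same axes as the paver when fitted (only this way round fits). The gap is 12 mm deep and 2.5 mm wider than the paver on each side; a fitted paver lies flush with the paving, only its lug standing out. The pocket moves with the carriage and is 34 mm above the table.
- carriage: grey plate with stone paving, 150 mm (x) by 200 mm (y), running on rails along its own +y into the kiln bay (a stone shelf on white dog-bone props, on the robot's left; shelf underside 120 mm above the table, shelf 280 mm long and 230 mm deep, its near edge 180 mm from the carriage's centre when fully out). Origin under the centre of its plate, 20 mm above the table. It is geared to the capstan, 39 mm per rad, 218 mm in all; it is too stiff to be pushed directly.
- capstan (a joint): turn of the capstan in rad, growing clockwise seen from above; 0 is carriage fully out, 5.6 is fully home against the end stop. It starts between 0 and 0.8 and stays where it is left; turning it takes about 11 N on a spoke 75 mm from the axis.
- hub (a point): on the capstan's upright axis at the height of the spokes' centre line, 85 mm above the table; it turns with the capstan, z up. Four level round spokes of 14 mm diameter point along its +x, +y, -x and -y, from the hub (24 mm radius, top 18 mm above the spokes' centre line) to red balls of 26 mm diameter centred 100 mm from the axis. Below the hub is a 30 mm radius column on a low green gearbox (top 55 mm below the spokes).
- rig: fixed base of rails, capstan and bay; origin on the table under the carriage's centre when fully out; x away from the robot, y towards the bay, within 0.08 rad of world axes. The capstan's axis is at x -100, y -240 mm in this frame. A flat yellow guard on two posts covers the far part of the capstan from 35 mm beyond its axis in x, to 125 mm either side in y, top 21 mm above the spokes' centre line, so spokes can be pushed only on the robot's side of it.
- vase_a: black long-necked vase, 72 mm diameter, 118 mm high, origin under it; leave it standing
- vase_b: black long-necked vase, 72 mm diameter, 118 mm high, origin under it; leave it standing
- flask: olive glazed flask, 80 mm diameter, 124 mm high, origin under it; leave it standing
- tumbler: black cup, 72 mm diameter, 70 mm high, origin under it; leave it standing
- bowl: black bowl, 110 mm diameter, 45 mm high, origin under it; leave it alone
- prop: white dog-bone kiln prop lying along its x, 120 mm long, 44 mm wide and high, origin under its middle; leave it alone
- brush: brush lying on the table; leave it alone
There are look-alikes about, which are no part of the job. Of the things that look like the paver, take the one that is farthest to the robot's right at the start.

How it is judged:
By the outcome, as a careful person would: the job done as asked, in the order asked, and still so for the second after the job is handed in, with the robot touching nothing.
It also fails if it takes over 69 s, if anything falls off the work surface, if the arm or the gripper's body presses on something with over 40 N, if the wrist force passes 120 N, or if a joint passes its speed limit or range.

## Working session

There is one attempt and no reset: what is moved stays moved. The work goes in short steps, Python scripts to look and compute and a shell command to move; the robot and the scene stay as the last step left them, time stands still between calls to the robot, and variables do not carry over. Pictures are saved under pics/ and viewed, at most 10 in all, crops included, and the job is handed in when it is done.

```bash
mkdir -p pics; ls; python3 - <<'E'
from bench import r
import cv2
for n in ["top","side"]:
    im=r.snapshot(n); cv2.imwrite(f"pics/{n}0.png",cv2.cvtColor(im,cv2.COLOR_RGB2BGR))
    p=r.camera_params(n); print(n,{k:(v.tolist() if hasattr(v,'tolist') else v) for k,v in p.items()})
print(r.sense(), r.tcp_to_grasp)
E
```

```text
pics
top {'fx': 609.8581011572268, 'fy': 609.8581011572268, 'cx': 323.44377153694154, 'cy': 231.30446889856074, 'D': [0.027785539085332905, 0.0, 0.0, 0.0, 0.0], 'R': [[0.01227452350834551, -0.9999114439114577, 0.0051420236820613075], [-0.9970153067483453, -0.01263064309767958, -0.07616393480146336], [0.07622213708723727, -0.004191800310468936, -0.997082050098191]], 't': [-75.23457211447392, 426.99382371858843, 1529.9644699819346]}
side {'fx': 513.6835231342299, 'fy': 513.6835231342299, 'cx': 327.0076503783638, 'cy': 247.4412859316013, 'D': [-0.15087034412551312, 0.0, 0.0, 0.0, 0.0], 'R': [[-0.8943815702714627, -0.44727892920229917, -0.0048131331164807], [-0.24166071181637125, 0.4922250005315621, -0.8362503508017849], [0.3764063059024876, -0.7467637567151665, -0.548326713313782]], 't': [337.4440837555952, 201.18708616298778, 1247.2455662972986]}
{'time': 0.1, 'joint_pos': array([-6.95232642e+01,  7.51193289e+00,  8.53247841e+01,  1.79487427e-03,
        8.72602315e+01, -4.89412483e+00]), 'qd': array([-0.00547622, -0.12715764, -0.12456695, -0.09329931, -0.01647232,
        0.00290211]), 'joint_efforts': array([ 2.85405156e-03, -5.70950818e+01, -5.01939726e+01,  1.79485892e-05,
        8.09494610e-03, -6.49602475e-05]), 'tool_pos': array([ 256.93058352, -541.65292029,  230.32059155]), 'tcp_rot': array([-1.79903558e+02, -1.00572761e-02,  2.53707649e+01]), 'ft_force': array([-0.15181004, -0.94553462,  0.04596159]), 'wrist_torque': array([ 0.01084393, -0.01065291,  0.00767351]), 'grip_force': 0.0, 'finger_gap': 85.46608307477291} 18.700000000000003
```

View pics/top0.png

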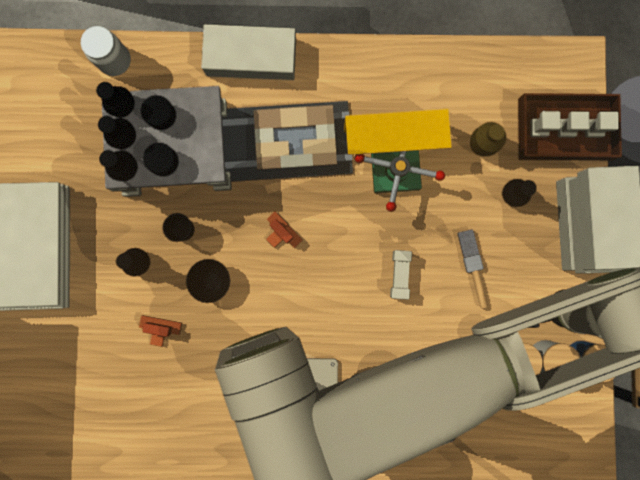

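View pics/side0.png

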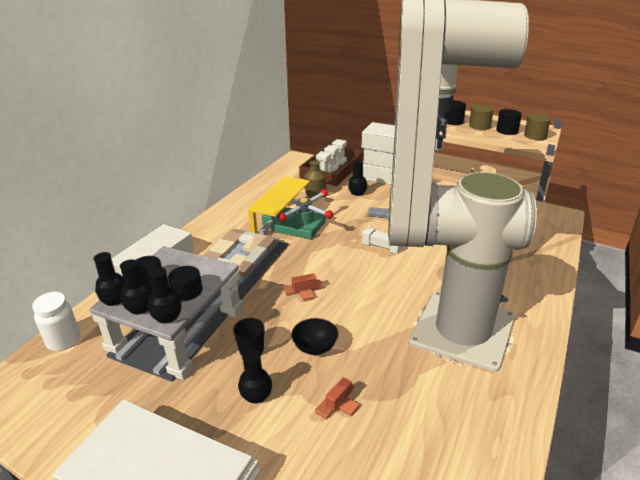

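The top view shows two T-pavers, at (283,230) and (160,327). The pocket is at (295,140), the capstan hub at (400,166) and red balls at (359,158), (440,175) and (391,206). I'll zoom in on the key parts.

```bash
cat > h.py <<'E'
import numpy as np, cv2
from bench import r
def ray(n,uv):
    p=r.camera_params(n);K=np.array([[p['fx'],0,p['cx']],[0,p['fy'],p['cy']],[0,0,1]])
    R=np.array(p['R']);t=np.array(p['t'])
    q=cv2.undistortPoints(np.array(uv,float).reshape(-1,1,2),K,np.array(p['D'])).reshape(-1,2)
    return -R.T@t, np.c_[q,np.ones(len(q))]@R
def at(n,uv,z):
    c,d=ray(n,uv); return c+d*((z-c[2])/d[:,2])[:,None]
def proj(n,X):
    p=r.camera_params(n);K=np.array([[p['fx'],0,p['cx']],[0,p['fy'],p['cy']],[0,0,1]])
    return cv2.projectPoints(np.array(X,float).reshape(-1,1,3),cv2.Rodrigues(np.array(p['R']))[0],np.array(p['t']),K,np.array(p['D']))[0].reshape(-1,2)
def tri(uvs):  # {cam:uv}
    A=np.zeros((3,3));b=np.zeros(3)
    for n,uv in uvs.items():
        c,d=ray(n,uv);d=d[0]/np.linalg.norm(d[0]);P=np.eye(3)-np.outer(d,d);A+=P;b+=P@c
    return np.linalg.solve(A,b)
def blobs(im,f,amin=15):
    h=cv2.cvtColor(im,cv2.COLOR_RGB2HSV).astype(int);m=f(h).astype(np.uint8)
    n,l,s,c=cv2.connectedComponentsWithStats(m)
    return m,[(s[i,4],c[i].round(2)) for i in range(1,n) if s[i,4]>=amin]
E
python3 - <<'E'
from h import *
t=cv2.imread('pics/top0.png');s=cv2.imread('pics/side0.png')
def c(im,x,y,w,h,k): return cv2.resize(im[y:y+h,x:x+w],None,fx=k,fy=k,interpolation=cv2.INTER_CUBIC)
a=np.vstack([np.hstack([c(t,255,202,55,50,7),c(t,248,98,55*11//10,50,7)[:, :385]]) ])
b=np.hstack([c(s,275,265,55,32,7),c(s,205,222,77,32,5)[:160].repeat(1,0)[:, :385]]) if 0 else np.hstack([c(s,275,268,55,36,7),cv2.resize(s[225:275,200:285],(385,252),interpolation=cv2.INTER_CUBIC)])
w=min(a.shape[1],b.shape[1]);cv2.imwrite('pics/z1.png',np.vstack([a[:,:w],b[:,:w]])[:600]);
im=t[:,:,::-1].copy()
red=lambda h:(((h[...,0]<8)|(h[...,0]>172))&(h[...,1]>150)&(h[...,2]>70))
print(blobs(im,red)[1]); print(blobs(s[:,:,::-1].copy(),red)[1])
E
```

```text
[(np.int32(56), array([358.98, 157.84])), (np.int32(68), array([439.65, 175.  ])), (np.int32(65), array([390.35, 206.  ]))]
[(np.int32(35), array([324.06, 191.8 ])), (np.int32(51), array([328.43, 214.16])), (np.int32(52), array([281.63, 216.75])), (np.int32(289), array([303.71, 282.19])), (np.int32(422), array([338.05, 393.68]))]
```

View pics/z1.png

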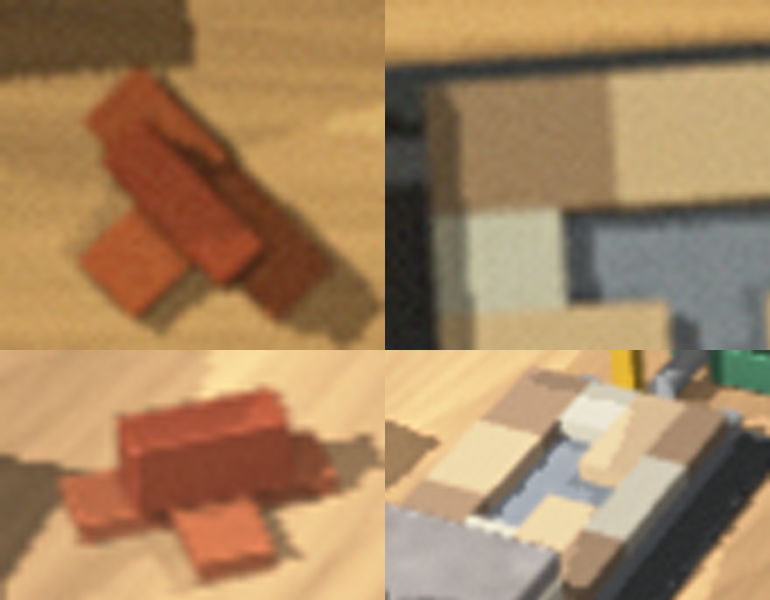

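```bash
python3 - <<'E'
from h import *
t=cv2.imread('pics/top0.png')
cv2.imwrite('pics/z2.png',cv2.resize(t[98:182,246:358],None,fx=7,fy=7,interpolation=cv2.INTER_CUBIC))
c=lambda P,k=7,o=(255,202):(np.array(P,float)+.5)/k-.5+np.array(o)
print('cam',ray('top',[[0,0]])[0],ray('side',[[0,0]])[0])
P=at('top',c([(140,70),(85,118),(332,270),(278,318),(82,262),(138,318)]),12);print(P.round(1))
L=at('top',c([(150,118),(104,158),(263,242),(222,287)]),46);print('lug',L.round(1),L.mean(0))
print(proj('side',P).round(1).tolist())
s=r.snapshot; 
B={'a':tri({'top':(358.98,157.84),'side':(281.63,216.75)}),'c':tri({'top':(439.65,175),'side':(324.06,191.8)}),'b':tri({'top':(390.35,206),'side':(328.43,214.16)})}
for k,v in B.items(): print(k,v.round(1))
print(at('top',[(358.98,157.84),(439.65,175),(390.35,206)],85).round(1))
E
```

```text
cam [ 310.02568509  -63.4213975  1558.40849801] [-119.0483122   983.30009949  853.76499674]
[[477.1  55.2  12. ]
 [459.3  74.9  12. ]
 [405.  -15.7  12. ]
 [387.4   3.6  12. ]
 [406.8  74.9  12. ]
 [386.7  54.3  12. ]]
lug [[456.3  48.7  46. ]
 [441.8  64.8  46. ]
 [412.6   7.8  46. ]
 [396.4  22.1  46. ]] [426.78090733  35.87534558  46.        ]
[[284.6, 285.7], [286.7, 291.6], [320.5, 278.7], [323.1, 284.3], [304.0, 297.2], [314.5, 294.9]]
a [ 604.9 -153.7   85.6]
c [ 563.2 -350.8   88.4]
b [ 487.  -231.3   84.3]
[[ 603.9 -154.3   85. ]
 [ 564.  -351.4   85. ]
 [ 486.4 -231.5   85. ]]
```

View pics/z2.png

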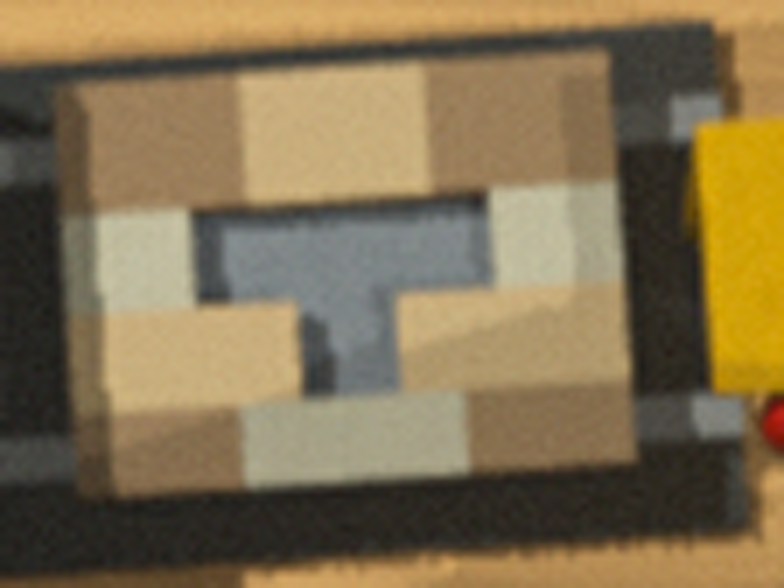

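The crop shows the pocket's bar on the far side and its stem towards the robot, so yaw is about 0. The rim corners are at roughly (192,208), (490,190), (495,287) and (196,305), with the stem end at (303,397)–(402,390).

```bash
cat >> h.py <<'E'
def fit(M,W):
    M=np.array(M,float);W=np.array(W)[:,:2];m=M.mean(0);w=W.mean(0)
    H=(M-m).T@(W-w);a=np.arctan2(H[0,1]-H[1,0],H[0,0]+H[1,1]);R=np.array([[np.cos(a),-np.sin(a)],[np.sin(a),np.cos(a)]])
    t=w-R@m;return t.round(1),np.degrees(a).round(2),(W-(M@R.T+t)).round(1).tolist()
E
python3 - <<'E'
from h import *
c=lambda P,k=7,o=(255,202):(np.array(P,float)+.5)/k-.5+np.array(o)
P=at('top',c([(140,70),(85,118),(332,270),(278,318),(82,262),(138,318)]),12)
print('paver',fit([(24.5,51.5),(-6.5,51.5),(24.5,-51.5),(-6.5,-51.5),(-42.5,15.5),(-42.5,-15.5)],P))
L=at('top',c([(150,118),(104,158),(263,242),(222,287)]),46)
print('lug',fit([(12,32),(-12,32),(12,-32),(-12,-32)],L))
g=[(192,208),(490,190),(495,287),(196,305),(300,302),(397,294),(303,397),(402,390)]
G=at('top',c(g,7,(246,98)),46)
print('pocket',fit([(27,54),(27,-54),(-9,-54),(-9,54),(-9,18),(-9,-18),(-45,18),(-45,-18)],G))
Q=at('top',c([(55,90),(608,50),(636,462),(80,497)],7,(246,98)),46); print('plate',fit([(75,100),(75,-100),(-75,-100),(-75,100)],Q))
B=at('top',[(358.98,157.84),(439.65,175),(390.35,206)],85)
print('hub',fit([(0,100),(0,-100),(-100,0)],B))
E
```

```text
paver (array([426.1,  35.4]), np.float64(-45.3), [[-2.9, 1.0], [1.1, -1.4], [-1.7, 2.5], [2.4, -0.2], [-0.4, -1.6], [1.5, -0.4]])
lug (array([426.8,  35.9]), np.float64(-46.58), [[-2.0, -0.4], [0.0, -1.8], [0.8, 2.7], [1.1, -0.5]])
pocket (array([664. ,   4.9]), np.float64(4.34), [[-0.3, -0.4], [-0.4, 0.3], [0.1, 0.7], [0.3, 0.2], [-0.8, -1.1], [-0.2, -0.0], [0.6, -0.1], [0.9, 0.4]])
plate (array([663.2,   5. ]), np.float64(4.65), [[-0.9, -0.4], [0.3, 0.0], [-0.1, 0.5], [0.7, -0.1]])
hub (array([ 584.1, -252.5]), np.float64(-11.66), [[-0.4, 0.3], [0.1, -1.0], [0.3, 0.7]])
```

```bash
cat >> h.py <<'E'
import json
def plan(x,y,z,yaw,step=48,dt=8.4,n=None):
    s=r.sense();p=np.array(s['tool_pos']);a=s['tcp_rot'][2];d=np.array([x,y,z])-p;da=(yaw-a+180)%360-180
    n=n or max(1,int(np.ceil(max(np.linalg.norm(d)/step,abs(da)/dt))))
    q=p.copy();rows=[]
    for i in range(n):
        w=p+d*(i+1)/n-q; c,sn=np.cos(np.radians(a)),np.sin(np.radians(a))
        m=np.round([w[0]*c+w[1]*sn,w[0]*sn-w[1]*c,-w[2]],0 if i<n-1 else 1);t=round(-(da)/n,2)
        q+=[m[0]*c+m[1]*sn,m[0]*sn-m[1]*c,-m[2]];a-=t
        rows.append([round(v/1000,4)+0 for v in m]+[t])
    print('t',s['time'],'pos',p.round(1),s['tcp_rot'].round(1),'F',s['ft_force'].round(1),'gap',round(s['finger_gap'],1))
    for i in range(0,n,10): print(json.dumps(rows[i:i+10]))
E
python3 -c "
from h import *
plan(426.5,35.6,120,134.4)"
```

```text
t 0.1 pos [ 256.9 -541.7  230.3] [-179.9   -0.    25.4] F [-0.2 -0.9  0. ] gap 85.5
[[0.031, -0.035, 0.008, -8.39], [0.035, -0.029, 0.009, -8.39], [0.04, -0.024, 0.008, -8.39], [0.042, -0.019, 0.009, -8.39], [0.045, -0.011, 0.008, -8.39], [0.046, -0.005, 0.009, -8.39], [0.046, 0.001, 0.008, -8.39], [0.046, 0.009, 0.009, -8.39], [0.044, 0.015, 0.008, -8.39], [0.041, 0.021, 0.009, -8.39]]
[[0.037, 0.027, 0.008, -8.39], [0.034, 0.032, 0.009, -8.39], [0.028, 0.0368, 0.0083, -8.39]]
```

```bash
python3 -m handwheel '[[0.031,-0.035,0.008,-8.39],[0.035,-0.029,0.009,-8.39],[0.04,-0.024,0.008,-8.39],[0.042,-0.019,0.009,-8.39],[0.045,-0.011,0.008,-8.39],[0.046,-0.005,0.009,-8.39],[0.046,0.001,0.008,-8.39],[0.046,0.009,0.009,-8.39],[0.044,0.015,0.008,-8.39],[0.041,0.021,0.009,-8.39]]' 0.085 30
python3 -m handwheel '[[0.037,0.027,0.008,-8.39],[0.034,0.032,0.009,-8.39],[0.028,0.037,0.008,-8.39],[0,0,0,0],[0,0,0,0]]'
python3 - <<'E'
from h import *
red=lambda h:(((h[...,0]<10)|(h[...,0]>172))&(h[...,1]>130)&(h[...,2]>60))
for n in ['top','side']:
    im=r.snapshot(n);cv2.imwrite(f'pics/{n}1.png',im[:,:,::-1]);print(n,blobs(im,red)[1])
plan(426.5,35.6,20,134.4)
E
```

```text
time: 1.1
tool_pos: [387.6, -96.1, 146.0]
tcp_rot: [180.0, 0.0, 109.6]
ft_force: [1.1, -0.6, -0.6]
finger_gap: 85.2
grip_force: 0.0
time: 1.6
tool_pos: [426.3, 36.3, 120.7]
tcp_rot: [-179.9, -0.1, 134.6]
ft_force: [0.4, -0.7, 0.3]
finger_gap: 85.4
grip_force: 0.0
top [(np.int32(64), array([359.03, 158.2 ])), (np.int32(73), array([439.68, 175.  ])), (np.int32(75), array([390.56, 206.03])), (np.int32(261), array([155.36, 329.06]))]
side [(np.int32(40), array([324.12, 192.05])), (np.int32(30), array([330.13, 213.33])), (np.int32(24), array([281.5 , 214.71])), (np.int32(534), array([303.32, 285.34])), (np.int32(817), array([337.94, 399.22]))]
t 1.7 pos [426.6  34.6 121.2] [-180.     0.   134.4] F [ 0.  -1.   0.3] gap 84.9
[[0.0, 0.0, 0.034, -0.02], [0.001, 0.0, 0.033, -0.02], [-0.0002, 0.0007, 0.0342, -0.02]]
```

View pics/side1.png

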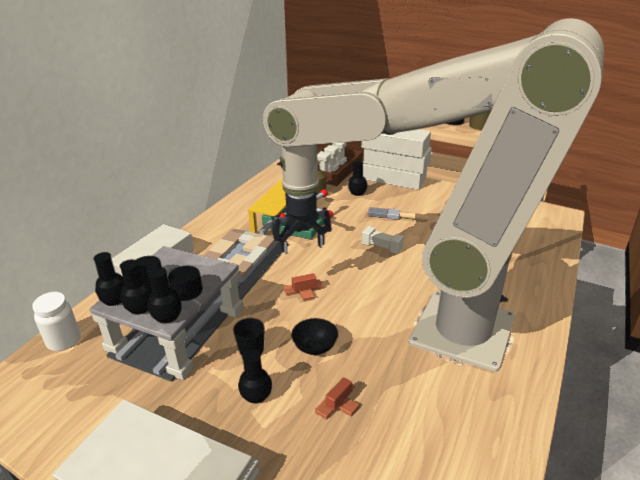

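The side view shows only two pavers, at (303,285) and (338,399). Ours is the first, so I'll centre it along its y.

```bash
python3 -m handwheel '[[0,0,0.034,0],[0.001,0,0.033,0],[0,0,0.032,0],[0,0,0,0]]'
python3 -m handwheel '[[0,0,0,0],[0,0,0,0],[0,0,0,0],[0,0,0,0],[0,0,0,0],[0,0,0,0],[0,0,0,0]]' 0.055 20
python3 -c "
from h import *
plan(*r.sense()['tool_pos'],44.4)"
```

```text
time: 2.1
tool_pos: [422.1, 34.5, 18.4]
tcp_rot: [-179.7, -0.3, 134.2]
ft_force: [-0.4, -0.1, -1.1]
finger_gap: 84.8
grip_force: 0.0
time: 2.8
tool_pos: [427.7, 35.5, 24.2]
tcp_rot: [179.9, 0.2, 134.4]
ft_force: [-1.9, -3.9, 7.6]
finger_gap: 63.3
grip_force: 25.7
t 2.8 pos [427.7  35.5  24.2] [179.9   0.2 134.4] F [-1.9 -3.9  7.6] gap 63.3
[[0.0, 0.0, 0.0, 8.19], [0.0, 0.0, 0.0, 8.19], [0.0, 0.0, 0.0, 8.19], [0.0, 0.0, 0.0, 8.19], [0.0, 0.0, 0.0, 8.19], [0.0, 0.0, 0.0, 8.19], [0.0, 0.0, 0.0, 8.19], [0.0, 0.0, 0.0, 8.19], [0.0, 0.0, 0.0, 8.19], [0.0, 0.0, 0.0, 8.19]]
[[0.0, 0.0, 0.0, 8.19]]
```

```bash
python3 -m handwheel '[[0,0,0,0],[0,0,0,0],[0,0,0,0],[0,0,-0.03,0],[0,0,-0.035,0],[0,0,0,8.2],[0,0,0,8.2],[0,0,0,8.2],[0,0,0,8.2],[0,0,0,8.2]]' 0.085 20
python3 -m handwheel '[[0,0,0,8.2],[0,0,0,8.2],[0,0,0,8.2],[0,0,0,8.2],[0,0,0,8.2],[0,0,0,8],[0,0,0.03,0],[0,0,0.028,0],[0,0,0,0]]'
python3 -m handwheel '[[0,0,0,0],[0,0,0,0],[0,0,0,0],[0,0,0,0],[0,0,0,0],[0,0,0,0],[0,0,0,0],[0,0,0,0],[0,0,0,0]]' 0.01 40
python3 -c "
from h import *
plan(*r.sense()['tool_pos'],44.4)"
```

```text
time: 3.8
tool_pos: [426.0, 36.1, 87.2]
tcp_rot: [-180.0, -0.0, 93.1]
ft_force: [0.4, 0.9, 0.0]
finger_gap: 85.2
grip_force: 0.0
time: 4.7
tool_pos: [422.5, 36.2, 25.7]
tcp_rot: [-179.7, 0.3, 44.4]
ft_force: [-0.6, -0.3, -0.3]
finger_gap: 85.3
grip_force: 0.0
time: 5.6
tool_pos: [427.2, 36.0, 30.5]
tcp_rot: [179.9, -0.1, 44.4]
ft_force: [-1.8, 0.7, 6.0]
finger_gap: 23.0
grip_force: 40.8
t 5.6 pos [427.2  36.   30.5] [ 1.799e+02 -1.000e-01  4.440e+01] F [-1.8  0.7  6. ] gap 23.0
[[0.0, 0.0, 0.0, 0.04]]
```

```bash
python3 -m handwheel '[[0,0,-0.02,0],[0,0,-0.04,0],[0,0,-0.04,0],[0,0,0,0],[0,0,0,0]]' - 60
python3 -c "
from h import *
plan(664,4.9,100,94.4,step=35)"
```

```text
time: 6.1
tool_pos: [426.7, 36.0, 129.8]
tcp_rot: [179.9, -0.1, 44.4]
ft_force: [0.5, 0.9, -5.1]
finger_gap: 22.4
grip_force: 60.5
t 6.1 pos [426.7  36.  129.8] [ 1.799e+02 -1.000e-01  4.440e+01] F [ 0.5  0.9 -5.1] gap 22.4
[[0.021, 0.027, 0.004, -7.14], [0.018, 0.029, 0.005, -7.14], [0.013, 0.031, 0.004, -7.14], [0.01, 0.033, 0.004, -7.14], [0.006, 0.034, 0.004, -7.14], [0.001, 0.034, 0.005, -7.14], [-0.0026, 0.0343, 0.0038, -7.14]]
```

```bash
python3 -m handwheel '[[0.021,0.027,0.004,-7.14],[0.018,0.029,0.005,-7.14],[0.013,0.031,0.004,-7.14],[0.01,0.033,0.004,-7.14],[0.006,0.034,0.004,-7.14],[0.001,0.034,0.005,-7.14],[-0.003,0.034,0.004,-7.14],[0,0,0,0],[0,0,0,0],[0,0,0,0]]'
python3 - <<'E'
from h import *
t=r.snapshot('top')[98:182,246:358];s=r.snapshot('side')[200:290,190:310]
im=np.hstack([cv2.resize(t,(400,300),interpolation=2),cv2.resize(s,(400,300),interpolation=2)])
cv2.imwrite('pics/h1.png',im[:,:,::-1]);plan(664,4.9,66,94.4,step=20)
E
```

```text
time: 7.1
tool_pos: [661.4, 4.8, 97.3]
tcp_rot: [-179.8, -0.0, 94.4]
ft_force: [-0.8, 0.9, -3.5]
finger_gap: 22.7
grip_force: 60.8
t 7.2 pos [662.1   4.7  99. ] [-179.9   -0.    94.4] F [-0.1  0.7 -3.6] gap 22.5
[[0.0, 0.001, 0.016, -0.0], [0.0, 0.0009, 0.017, -0.0]]
```

View pics/h1.png

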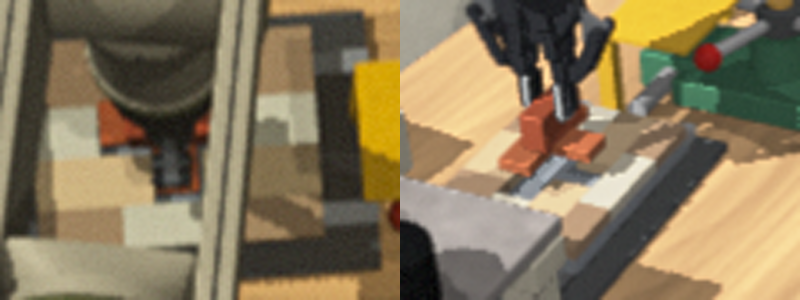

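The paver hangs over the gap in line with it and the right way round. I'll lower it slowly.

```bash
python3 -m handwheel '[[0,0.002,0.012,0],[0,0,0.006,0],[0,0,0.004,0],[0,0,0.003,0],[0,0,0.003,0],[0,0,0,0]]'; python3 -m handwheel '[[0,0,0.003,0],[0,0,0.002,0],[0,0,0,0]]'
```

```text
time: 7.8
tool_pos: [664.8, 4.7, 70.7]
tcp_rot: [-180.0, -0.0, 94.4]
ft_force: [0.2, 0.2, -4.0]
finger_gap: 22.3
grip_force: 60.8
time: 8.1
tool_pos: [665.0, 4.7, 65.9]
tcp_rot: [-180.0, -0.0, 94.4]
ft_force: [-0.4, -0.7, -4.6]
finger_gap: 22.6
grip_force: 60.9
```

```bash
python3 -m handwheel '[[0,0,0.002,0],[0,0,0.001,0],[0,0,0,0],[0,0,0,0]]';python3 -m handwheel '[[0,0,0,0],[0,0,0,0],[0,0,0,0],[0,0,0,0]]' 0.06;  python3 -m handwheel '[[0,0,-0.03,0],[0,0,-0.04,0],[0,0,-0.04,0],[0,0,-0.02,0],[0,0,0,0]]' 0.06
python3 -c "
from h import *
plan(520,-110,150,94.4)"
```

```text
time: 8.5
tool_pos: [665.5, 4.6, 64.7]
tcp_rot: [180.0, 0.0, 94.4]
ft_force: [-4.5, -0.6, 5.5]
finger_gap: 22.1
grip_force: 61.9
time: 8.9
tool_pos: [665.3, 4.6, 63.3]
tcp_rot: [180.0, 0.0, 94.4]
ft_force: [0.1, -0.3, -1.0]
finger_gap: 59.7
grip_force: 0.0
time: 9.4
tool_pos: [667.8, 4.5, 198.7]
tcp_rot: [179.5, 0.1, 94.4]
ft_force: [0.6, 0.8, 0.8]
finger_gap: 59.6
grip_force: 0.0
t 9.4 pos [667.8   4.5 198.7] [1.795e+02 1.000e-01 9.440e+01] F [0.6 0.8 0.8] gap 59.6
[[-0.021, -0.031, 0.01, 0.0], [-0.02, -0.031, 0.009, 0.0], [-0.021, -0.032, 0.01, 0.0], [-0.02, -0.031, 0.01, 0.0], [-0.0208, -0.0312, 0.0097, 0.0]]
```

Seated and released. Next I'll use the closed fingers as a peg on the capstan, starting behind the spoke at about 258°.

```bash
python3 -c "
from h import *
plan(594.2,-313.7,150,4.4)"
```

```text
t 9.4 pos [667.8   4.5 198.7] [1.795e+02 1.000e-01 9.440e+01] F [0.6 0.8 0.8] gap 59.6
[[-0.028, -0.009, 0.004, 8.18], [-0.03, -0.005, 0.005, 8.18], [-0.029, 0.0, 0.004, 8.18], [-0.03, 0.003, 0.005, 8.18], [-0.028, 0.008, 0.004, 8.18], [-0.028, 0.012, 0.005, 8.18], [-0.025, 0.016, 0.004, 8.18], [-0.023, 0.019, 0.004, 8.18], [-0.02, 0.022, 0.005, 8.18], [-0.016, 0.024, 0.004, 8.18]]
[[-0.013, 0.027, 0.0047, 8.18]]
```

```bash
python3 -m handwheel '[[-0.028,-0.009,0.004,8.18],[-0.03,-0.005,0.005,8.18],[-0.029,0,0.004,8.18],[-0.03,0.003,0.005,8.18],[-0.028,0.008,0.004,8.18],[-0.028,0.012,0.005,8.18],[-0.025,0.016,0.004,8.18],[-0.023,0.019,0.004,8.18],[-0.02,0.022,0.005,8.18],[-0.016,0.024,0.004,8.18]]' 0 40
python3 -m handwheel '[[-0.013,0.027,0.005,8.18],[0,0,0,0],[0,0,0,0],[0,0,0,0]]'
python3 - <<'E'
from h import *
t=r.snapshot('top');s=r.snapshot('side')
im=np.hstack([cv2.resize(t[90:190,246:346],(400,400),interpolation=2),cv2.resize(s[160:280,200:320],(400,400),interpolation=2)])
cv2.imwrite('pics/h2.png',im[:,:,::-1]);plan(594.2,-313.7,68,4.4,step=45)
E
```

```text
time: 10.4
tool_pos: [597.0, -285.1, 147.0]
tcp_rot: [-179.9, 0.1, 12.3]
ft_force: [0.3, -0.2, -0.4]
finger_gap: -0.1
grip_force: 0.0
time: 10.8
tool_pos: [591.5, -312.5, 143.4]
tcp_rot: [-179.9, 0.0, 4.6]
ft_force: [-0.5, 0.1, 0.6]
finger_gap: 0.3
grip_force: 0.0
t 10.9 pos [ 591.9 -312.4  144.1] [-180.     0.     4.6] F [-0.1 -0.1 -0.7] gap -0.0
[[0.001, 0.001, 0.038, 0.08], [0.0012, 0.0005, 0.0381, 0.08]]
```

View pics/h2.png

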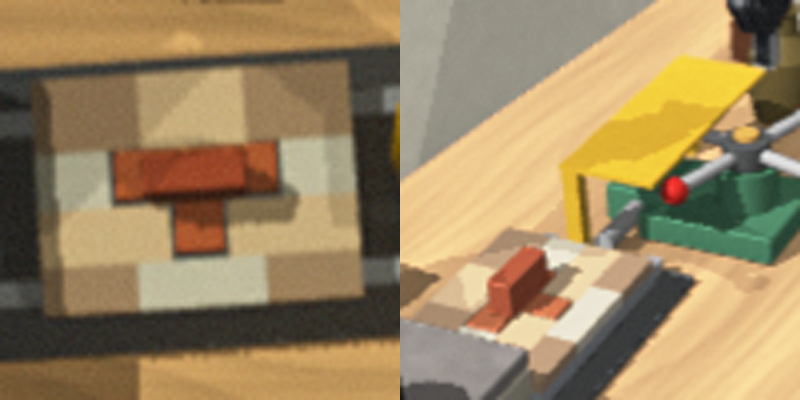

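The paver lies flush in the gap. Now I'll lower the peg and compute the arc.

```bash
python3 -m handwheel '[[0.001,0.001,0.038,0],[0.001,0,0.038,0],[0,0,0,0],[0,0,0,0]]'
cat >> h.py <<'E'
def arc(a0,a1,n,R=62):
    f=np.radians(np.linspace(a0,a1,n+1));q=np.round(np.c_[R*np.cos(f),-R*np.sin(f)])/1000
    d=np.diff(q,axis=0).round(3)+0
    for i in range(0,n,10): print(json.dumps([[a,b,0,0] for a,b in d[i:i+10].tolist()]))
E
python3 -c "
from h import *
arc(275,85,19)"
```

```text
time: 11.3
tool_pos: [593.3, -313.2, 68.0]
tcp_rot: [-179.9, 0.1, 4.5]
ft_force: [-0.9, 0.2, 0.3]
finger_gap: -0.2
grip_force: 0.0
[[-0.01, 0.0, 0, 0], [-0.011, -0.002, 0, 0], [-0.01, -0.004, 0, 0], [-0.01, -0.005, 0, 0], [-0.008, -0.007, 0, 0], [-0.007, -0.008, 0, 0], [-0.005, -0.01, 0, 0], [-0.004, -0.01, 0, 0], [-0.002, -0.011, 0, 0], [0.0, -0.01, 0, 0]]
[[0.002, -0.011, 0, 0], [0.004, -0.01, 0, 0], [0.005, -0.01, 0, 0], [0.007, -0.008, 0, 0], [0.008, -0.007, 0, 0], [0.01, -0.005, 0, 0], [0.01, -0.004, 0, 0], [0.011, -0.002, 0, 0], [0.01, 0.0, 0, 0]]
```

```bash
python3 -m handwheel '[[-0.01,0,0,0],[-0.011,-0.002,0,0],[-0.01,-0.004,0,0],[-0.01,-0.005,0,0],[-0.008,-0.007,0,0],[-0.007,-0.008,0,0],[-0.005,-0.01,0,0],[-0.004,-0.01,0,0],[-0.002,-0.011,0,0],[0,-0.01,0,0]]'; python3 -c "
from h import *
s=r.sense();print(s['ft_force'].round(1),s['tool_pos'].round(1))"
```

```text
time: 12.3
tool_pos: [525.7, -258.6, 74.9]
tcp_rot: [179.3, -0.6, 4.4]
ft_force: [0.3, -17.7, -0.1]
finger_gap: -0.1
grip_force: 8.2
[  0.3 -17.7  -0.1] [ 525.7 -258.6   74.9]
```

```bash
python3 -m handwheel '[[0.002,-0.011,0.004,0],[0.004,-0.01,0.003,0],[0.005,-0.01,0,0],[0.007,-0.008,0,0],[0.008,-0.007,0,0],[0.01,-0.005,0,0],[0.01,-0.004,0,0],[0.011,-0.002,0,0],[0.01,0,0,0],[0,0,0,0]]'; python3 - <<'E'
from h import *
im=r.snapshot('side');cv2.imwrite('pics/s3.png',im[:,:,::-1])
im=r.snapshot('top');cv2.imwrite('pics/t3.png',im[:,:,::-1])
red=lambda h:(((h[...,0]<8)|(h[...,0]>172))&(h[...,1]>150)&(h[...,2]>70))
b=blobs(im,red)[1];print(b);
for _,u in b: 
    p=at('top',[u],85)[0];d=p[:2]-[584.1,-252.5];print(p.round(),np.hypot(*d).round(1),(np.degrees(np.arctan2(d[1],d[0]))%360).round(1))
E
```

```text
time: 13.3
tool_pos: [583.5, -191.8, 63.6]
tcp_rot: [179.9, 0.1, 4.4]
ft_force: [-8.6, -1.1, 1.6]
finger_gap: -0.0
grip_force: 3.5
[(np.int32(71), array([245.7 , 135.59])), (np.int32(16), array([233.81, 135.38])), (np.int32(63), array([438.49, 179.32])), (np.int32(27), array([383.85, 204.07]))]
[655. 124.  85.] 382.7 79.3
[655. 153.  85.] 411.3 80.0
[ 553. -349.   85.] 100.9 252.2
[ 491. -216.   85.] 100.2 158.4
```

Spokes are now at 252°, 162° and 72°, so the turn so far is about 3.53 rad with 2.07 rad to go. Next I'll push the spoke at 252°.

```bash
python3 -m handwheel '[[-0.003,0,0,0],[0,0,-0.03,0],[0,0,-0.035,0],[0.003,0.04,0,0],[0.003,0.04,0,0],[0.002,0.041,0,0],[0,0,0,0],[0,0,0,0]]'; python3 -c "
from h import *
plan(588.9,-314.3,66,4.4,step=45)
arc(270,150,12)"
```

```text
time: 14.2
tool_pos: [598.9, -312.6, 128.5]
tcp_rot: [179.9, -0.2, 4.3]
ft_force: [-0.2, 1.4, 0.9]
finger_gap: 0.0
grip_force: 0.0
t 14.2 pos [ 598.9 -312.6  128.5] [179.9  -0.2   4.3] F [-0.2  1.4  0.9] gap 0.0
[[-0.005, 0.0, 0.031, -0.03], [-0.0051, 0.001, 0.0315, -0.03]]
[[-0.011, -0.001, 0, 0], [-0.01, -0.003, 0, 0], [-0.01, -0.004, 0, 0], [-0.009, -0.007, 0, 0], [-0.007, -0.007, 0, 0], [-0.007, -0.009, 0, 0], [-0.004, -0.01, 0, 0], [-0.003, -0.01, 0, 0], [-0.001, -0.011, 0, 0], [0.001, -0.011, 0, 0]]
[[0.003, -0.01, 0, 0], [0.004, -0.01, 0, 0]]
```

```bash
python3 -m handwheel '[[-0.009,0.001,0,0],[0,0,0.031,0],[0,0,0.031,0],[0,0,0,0]]'; python3 -m handwheel '[[-0.011,-0.001,0,0],[-0.01,-0.003,0,0],[-0.01,-0.004,0,0],[-0.009,-0.007,0,0],[-0.007,-0.007,0.003,0],[-0.007,-0.009,0.003,0],[-0.004,-0.01,0,0],[-0.003,-0.01,0,0],[-0.001,-0.011,0,0]]'
python3 -c "
from h import *
s=r.sense();print(s['ft_force'].round(1),s['tool_pos'].round(1))"
```

```text
time: 14.6
tool_pos: [585.9, -309.5, 59.5]
tcp_rot: [-179.7, 0.4, 4.5]
ft_force: [-1.0, -0.3, -1.2]
finger_gap: 0.2
grip_force: 0.0
time: 15.5
tool_pos: [527.4, -260.9, 64.8]
tcp_rot: [179.3, -0.6, 4.4]
ft_force: [6.5, -20.1, 0.9]
finger_gap: -0.1
grip_force: 9.0
[  6.5 -20.1   0.9] [ 527.4 -260.9   64.8]
```

```bash
python3 -m handwheel '[[0.001,-0.011,0,0],[0.003,-0.01,0,0],[0,0,0,0]]'; python3 -m handwheel '[[0.003,-0.006,0,0],[0.003,-0.005,0,0],[0,0,0,0]]';python3 -m handwheel '[[0.003,-0.004,0,0],[0.003,-0.004,0,0],[0,0,0,0]]'; python3 - <<'E'
from h import *
im=r.snapshot('top')
red=lambda h:(((h[...,0]<8)|(h[...,0]>172))&(h[...,1]>150)&(h[...,2]>70))
for _,u in blobs(im,red)[1]: 
    p=at('top',[u],85)[0];d=p[:2]-[584.1,-252.5];print(_,p.round(),np.hypot(*d).round(1),(np.degrees(np.arctan2(d[1],d[0]))%360).round(1))
E
```

```text
time: 15.8
tool_pos: [526.8, -236.3, 62.3]
tcp_rot: [179.7, -0.2, 4.5]
ft_force: [-2.9, -7.7, 3.4]
finger_gap: 0.1
grip_force: 3.8
time: 16.1
tool_pos: [530.9, -226.6, 61.9]
tcp_rot: [179.5, -0.1, 4.5]
ft_force: [-6.2, -16.3, 2.4]
finger_gap: 0.2
grip_force: 7.7
time: 16.4
tool_pos: [531.7, -225.7, 62.0]
tcp_rot: [179.0, 0.4, 4.3]
ft_force: [-28.9, -49.6, 9.0]
finger_gap: -0.3
grip_force: 28.0
72 [ 515. -180.   85.] 99.6 133.6
29 [ 510. -327.   85.] 105.1 225.4
```

The force jumped to 57 N with the spoke at 133.6°. That's 118.6° for this sweep, matching the end stop at 5.6 rad. I'll back off and check.

```bash
python3 -m handwheel '[[-0.008,0.012,0,0],[-0.004,0.004,0,0],[0,0,-0.04,0],[0,0,-0.045,0],[-0.02,0.04,-0.03,0],[-0.02,0.04,-0.03,0],[-0.02,0.04,0,0],[-0.02,0.04,0,0],[0,0,0,0],[0,0,0,0]]'; python3 - <<'E'
from h import *
im=r.snapshot('top');s=r.snapshot('side')
red=lambda h:(((h[...,0]<8)|(h[...,0]>172))&(h[...,1]>150)&(h[...,2]>70))
for _,u in blobs(im,red)[1]: 
    p=at('top',[u],85)[0];d=p[:2]-[584.1,-252.5];print(_,p.round(),np.hypot(*d).round(1),(np.degrees(np.arctan2(d[1],d[0]))%360).round(1))
c=np.hstack([cv2.resize(im[70:370,80:540],(460,300)),cv2.resize(s[180:480],(340,159)).repeat(1,0) if 0 else cv2.resize(s[200:440,60:332],(340,300),interpolation=2)])
cv2.imwrite('pics/end.png',c[:,:,::-1]);print(r.sense()['ft_force'].round(1),r.sense()['tool_pos'].round())
E
```

```text
time: 17.45
tool_pos: [460.0, -391.2, 200.0]
tcp_rot: [180.0, -0.1, 4.4]
ft_force: [-0.3, 0.5, 0.1]
finger_gap: 0.0
grip_force: 0.0
70 [ 515. -180.   85.] 99.8 133.7
68 [ 512. -323.   85.] 100.7 224.1
[-0.1  0.1 -0.5] [ 461. -390.  200.]
```

View pics/end.png

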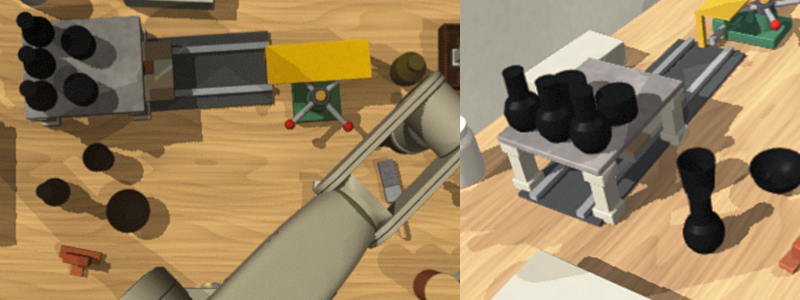

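The carriage is under the shelf with the capstan on its stop. The paver's lug is just visible at the shelf edge, at about (148,67) in the left half, and the pots are all standing.

```bash
python3 -c "
from bench import r
print(r.hand_in())"
```

```text
the job is handed in; nothing more can be done
None
```

The paver was fitted flush and released, the capstan wound to its end stop (about 5.6 rad, carriage home under the shelf), nothing was knocked over in the final pictures, and the job was handed in at about 17.5 s.

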